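# Top bracket from the pile to the magnetic work-holder

### The job

Three steel brackets lie in an overlapping pile: lift the top one, which lies across the other two, off the pile without dragging or shifting the two beneath. Lay it upright, centred and square on the steel plate of the magnetic work-holder and let go of it, then turn the holder's handle from the red mark fully round to the green mark. Leave everything else where it is.

Things in the scene. Friction and masses are not known exactly. Their poses are not given: they have to be found in the camera images.
- bracket_mid (a point): Top bracket, dark steel, 0.45 kg, level on the two lower plates, 8 mm above the bench: plate 130 x 50 x 8 mm (x along the 130, y along the 50, z up) with an upright rib on its centre line, 56 mm long in x, 10 mm thick in y. Point: its centre, 20 mm above its underside; plate top 12 mm below it, rib top 20 mm above it. Grip the rib across its thickness.
- low_a_mid (a point): One lower bracket, the same part as the top one, flat on the bench, lying roughly across the top one's length; only one end of its plate is under the top bracket. The point is its centre, 20 mm above its underside.
- low_b_mid (a point): The other lower bracket, likewise, reaching out on the opposite side of the top bracket.
- plate_mid (a point): Fixed magnetic holder: blue block with a steel top plate 166 x 80 mm crossed by brass strips. Point: centre of the top face, 45 mm above the bench; x along the 166 mm towards the grey switch head, y across, z up. The grey head (58 x 84 mm, its top 50 mm above the bench) joins the plate's +x end. The bracket's length goes along x, either way round.
- pivot (a point): The handle's vertical axis on the grey head, 115 mm from the plate's centre along the plate's +x, at half the lever's height (66 mm above the bench).
- handle_grip (a point): Point on the black lever with a red tip, 48 mm from the axis, at half the lever's height. The lever is 14 mm wide, 22 mm high (55 to 77 mm above the bench) and reaches 64 mm from the axis; below it is the head's top, 50 mm above the bench.
- handle (a joint): Handle angle in rad: 0 = off, lever at the red mark, pointing along the plate's +y; 1.571 = on, at the green mark, pointing along the plate's +x, away from the plate; it turns clockwise from above between stops at these two. Stiff with friction (about 0.12 N m) and stays where it is left.
- tape_roll: Roll of black tape lying flat, 66 mm across, 19 mm high, a bystander; origin at the centre of its underside.
- gear: Small steel pinion, 56 mm across, 28 mm high, a bystander; origin at the centre of its underside.
- spanner: Combination spanner, 177 mm long, lying flat, a bystander; origin at the middle of its underside.
- small_carton: Dark small carton, 66 x 80 x 30 mm, a bystander; origin at the centre of its underside.

How it is judged:
By the outcome, as a careful person would: the job done as asked, in the order asked, and still so for the second after the job is handed in, with the robot touching nothing.
It also fails if it takes over 59 s, if anything falls off the work surface, if the arm or the gripper's body presses on something with over 40 N, if the wrist force passes 120 N, or if a joint passes its speed limit or range.

### The arm

A 6-joint arm with a two-finger parallel gripper is mounted at the origin on a cart in front of the work surface, level with it; the furniture and walls round the work are solid. World frame = base frame: x ahead of the robot, y to its left, z up, the work surface at z = 0. Lengths are in mm, angles in rad, forces in N, time in s.
With the tool pointing down it reaches from about 350 to 725 mm from the base axis. Payload 6 kg.
Tool frame: the origin (TCP) lies midway between the tips of the shut fingers; the grasp point (between the pads) lies 19 mm behind it (bot.pinch_z is the distance from the TCP to the grasp point, in mm); y points along the fingers, x is the direction in which the jaws open and shut, and the axes are right-handed (so a half turn about y gives the same grasp; the last joint's range is limited). The gripper opens to 85 mm and grips with 20 to 120 N. Pads are 22 mm wide; open, the fingers measure 114 mm over their backs; the gripper's body (76 mm by 85 mm) begins 54 mm behind the grasp point. The pads swing forward as they close: fully open they stand 13 mm farther back than shut.
Start: joints at [1.449, 0.04, 0.085, 0, -1.615, -0.334], TCP at [264.08, 538.735, 231.261] pointing down, gripper open.
Joint ranges: [-2.56, 2.56], [-1.29, 2.01], [-1.08, 1.49], [-3.29, 1.98], [-2.81, -0.18], [-2.99, 2.99]. Speed limits (rad/s): [2.57, 2.57, 3.01, 3.14, 3.14, 3.14].

### API

Orientations are given as [roll, pitch, yaw] about the fixed x, y, z axes, in that order (R = Rz(yaw) Ry(pitch) Rx(roll)).
In Python, from bench import monitor, viewer, close_job, bot gives the robot as it stands.
- The arm moves only by the shell command python3 -m inch 'ROWS'. ROWS is JSON, a list of rows, each an object of numbers: "dx", "dy", "dz": the shift along the tool's x, y, z in m; "ax", "ay", "az": the turn, a rotation vector about the tool's x, y, z in units of 5 degrees (1.0 is 5 degrees); "gripper": the finger opening in m, from 0 to 0.0854. A call has 1 to 20 rows; each row shifts and turns the commanded pose from where the row before left it, along the tool's axes as they then stand; what a row does not reach is not made up. A row lasts 1/12 s, in which the tool goes at most 41.7 mm and 7.16 degrees, less where a joint would pass 70% of its speed; a pose out of reach is approached as far as the arm can. A call with a gripper value outside its range is refused whole. The fingers move at their own pace and stop on an object; the grip force is fixed at half the most. Time passes only in rows, so rows that do not move let the fingers close. It gives the time, the measured TCP pose, the force and the opening at its end, in the units of the state.
- monitor.get_obs(): the state, without advancing time (a new reading comes with each control period).
- viewer.get_image(name): name is "side" or "top" or "wrist"; returns a dict with "color" (420x560x3 uint8, red, green, blue), "fx", "fy", "cx", "cy" (pixels), "extrinsics" (4x4, takes a point from camera to world coordinates); the wrist camera has in their place "tool_from_camera" (4x4, takes a point from camera to tool coordinates, whose origin is the TCP and whose axes are the tool frame's). Camera axes: x right, y up, looking along -z (the intrinsics and any distortion apply to the point x, -y, -z); pixel columns grow to the right and rows downward; lengths in mm; the calibration is good to about 2 mm. The wrist camera is an equidistant fisheye: a pixel r from the principal point sees the ray r / f radians off the axis. A picture is of the moment at which its call begins: read the wrist's pose just before it. There is no depth.
- close_job(): hands the job in, once; it reports no verdict.
The state is a dict: "t": time; "q": joint angles; "qvel": joint speeds; "joint_efforts": joint torques, N m; "ee_pos": TCP position; "tcp_rot": TCP orientation; "ft_force": force on the tool from outside, world axes, zero at the start; "ft_torque": the same for the moment, N m; "opening": finger opening in mm.
Only numpy, scipy, OpenCV 4.12 (cv2) and the standard library are available. Lean on these libraries where they do the work, as an engineer would, in place of code of your own. Each camera call takes 0.05 s, during which the arm holds its last target.

## Working session

There is one attempt and no reset: what is moved stays moved. The work goes in short steps, Python scripts to look and compute and a shell command to move; the robot and the scene stay as the last step left them, time stands still between calls to the robot, and variables do not carry over. Pictures are saved under pics/ and viewed, and the job is handed in when it is done.

```bash
ls; mkdir -p pics
cat > h.py <<'E'
import numpy as np, cv2, json
from bench import monitor, viewer, close_job, bot
def grab(n,f):
    im=viewer.get_image(n); cv2.imwrite('pics/'+f,im['color'][:,:,::-1]); 
    np.save('pics/'+f+'.npy',im,allow_pickle=True); return im
E
python3 - <<'E'
from h import *
o=monitor.get_obs(); print(o); print(bot.pinch_z)
for n in('top','side','wrist'):
    im=grab(n,n+'0.png'); print(n,{k:np.round(v,3).tolist() for k,v in im.items() if k!='color'})
E
```

```text
pics
{'t': 0.0, 'q': array([ 1.44870656e+00,  4.08254593e-02,  8.37940051e-02, -4.32413226e-04,
       -1.61546762e+00, -3.33674825e-01]), 'qvel': array([-0.00204301,  0.00059127,  0.0020405 ,  0.00061002,  0.00169582,
       -0.00049477]), 'joint_efforts': array([-4.26878323e-04, -3.68198061e+01,  3.47418952e+01,  6.93283081e+00,
       -5.35115149e-03, -6.05876266e-06]), 'ee_pos': array([263.89607155, 538.49512532, 230.26799651]), 'tcp_rot': array([-1.57064683e+00, -1.75032372e-03, -2.02654211e+00]), 'ft_force': array([-0.14267153,  0.71139882, -0.09718586]), 'ft_torque': array([-0.00431195,  0.01959971,  0.00260103]), 'opening': 85.31130184918158}
18.700000000000003
top {'fx': 424.161, 'fy': 424.161, 'cx': 285.406, 'cy': 215.308, 'extrinsics': [[0.037, 0.977, -0.209, 215.977], [-0.999, 0.035, -0.012, 33.968], [-0.005, 0.21, 0.978, 1350.235], [0.0, 0.0, 0.0, 1.0]]}
side {'fx': 488.059, 'fy': 488.059, 'cx': 287.374, 'cy': 200.848, 'extrinsics': [[-0.967, 0.101, -0.233, 117.833], [-0.253, -0.45, 0.856, 1289.081], [-0.018, 0.887, 0.461, 752.83], [0.0, 0.0, 0.0, 1.0]]}
wrist {'fx': 325.192, 'fy': 325.192, 'cx': 282.704, 'cy': 213.945, 'tool_from_camera': [[1.0, -0.0, -0.0, -0.776], [-0.0, 0.266, -0.964, -141.712], [0.0, 0.964, 0.266, 67.92], [0.0, 0.0, 0.0, 1.0]]}
```

View images.

View pics/top0.png

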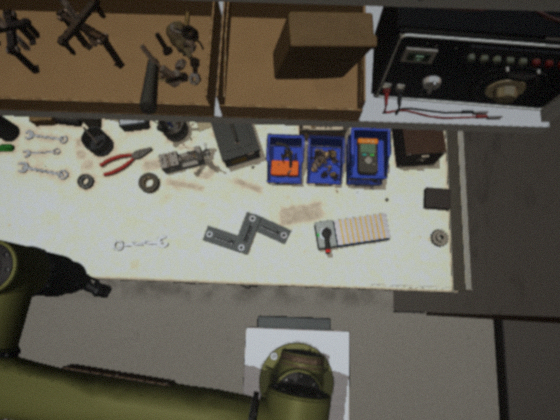

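View pics/side0.png

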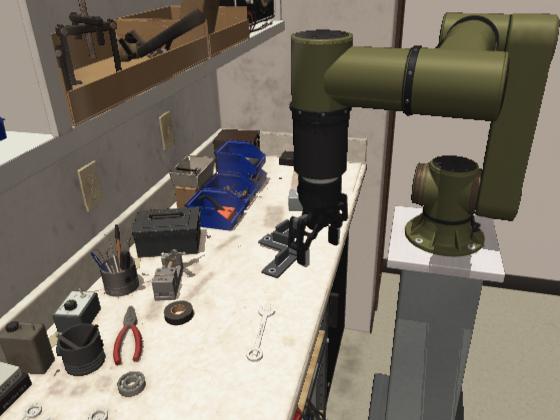

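View pics/wrist0.png

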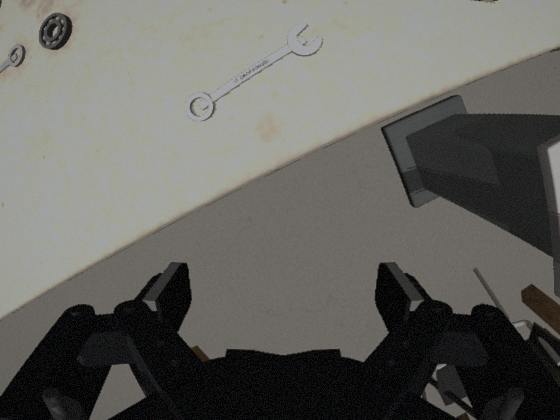

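```bash
cat >> h.py <<'E'
from scipy.spatial.transform import Rotation as R
def ray_fixed(im,u,v):
    E=np.array(im['extrinsics']); d=np.array([(u-im['cx'])/im['fx'],-(v-im['cy'])/im['fy'],-1.])
    return E[:3,3],E[:3,:3]@d
def tool(o):
    T=np.eye(4); T[:3,:3]=R.from_euler('xyz',o['tcp_rot']).as_matrix(); T[:3,3]=o['ee_pos']; return T
def ray_wrist(im,o,u,v):
    x,y=(u-im['cx'])/im['fx'],(v-im['cy'])/im['fy']; r=np.hypot(x,y)+1e-12
    d=np.array([np.sin(r)*x/r,-np.sin(r)*y/r,-np.cos(r)])
    T=tool(o)@np.array(im['tool_from_camera']); return T[:3,3],T[:3,:3]@d
def onz(c,d,z): return c+d*(z-c[2])/d[2]
def proj_wrist(im,o,P):
    T=np.linalg.inv(tool(o)@np.array(im['tool_from_camera'])); p=T[:3,:3]@np.array(P)+T[:3,3]
    x,y,z=p[0],-p[1],-p[2]; s=np.hypot(x,y)+1e-12; r=np.arctan2(s,z)
    return im['cx']+im['fx']*r*x/s, im['cy']+im['fy']*r*y/s
def load(f): return np.load('pics/'+f+'.npy',allow_pickle=True).item()
E
python3 - <<'E'
from h import *
im=load('top0.png')
for n,u,v,z in[('bm',247,232,40),('c1',250,214,10),('c2',243,250,10),('a',225,238,20),('b',270,230,20),('plate',361,230,45),('piv',326,233,70),('tip',328,254,66),('gear',439,238,14),('carton',437,198,30)]:
    print(n,np.round(onz(*ray_fixed(im,u,v),z)))
c=im['color'][190:275,180:460]; cv2.imwrite('pics/topc.png',cv2.resize(c[:,:,::-1],None,fx=2.85,fy=2.85,interpolation=cv2.INTER_CUBIC))
print(tool(monitor.get_obs()).round(3))
E
```

```text
bm [439. 169.  40.]
c1 [503. 165.  10.]
c2 [385. 181.  10.]
a [420. 240.  20.]
b [451.  98.  20.]
plate [ 457. -187.   45.]
piv [439. -76.  70.]
tip [376. -84.  66.]
gear [ 446. -440.   14.]
carton [ 573. -433.   30.]
[[-4.40000e-01 -1.00000e-03  8.98000e-01  2.63950e+02]
 [-8.98000e-01 -1.00000e-03 -4.40000e-01  5.38535e+02]
 [ 1.00000e-03 -1.00000e+00  0.00000e+00  2.30495e+02]
 [ 0.00000e+00  0.00000e+00  0.00000e+00  1.00000e+00]]
```

View pics/topc.png

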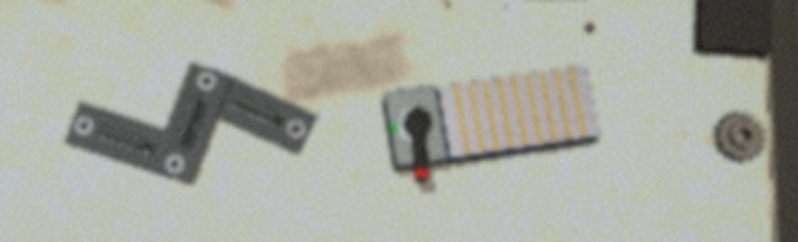

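```bash
python3 -m inch '[{"dx":0.0223,"dz":0.0236},{"dx":0.0223,"dz":0.0236},{"dx":0.0223,"dz":0.0236},{"dx":0.0223,"dz":0.0236},{"dx":0.0223,"dz":0.0236},{"dx":0.0223,"dz":0.0236},{"dx":0.0223,"dz":0.0236},{"dx":0.0223,"dz":0.0236},{"dx":0.0223,"dz":0.0236},{"dx":0.0223,"dz":0.0236},{"dx":0.0223,"dz":0.0236},{"dx":0.0223,"dz":0.0236},{"ay":-1},{"ay":-1},{"ay":-0.8},{},{}]'
python3 - <<'E'
from h import *
o=monitor.get_obs(); im=grab('wrist','w1.png'); np.save('pics/w1o.npy',o,allow_pickle=True)
print(o['t'],o['ee_pos'],o['tcp_rot'],o['q'].round(2)); print(tool(o).round(3))
E
```

```text
0.15 [263.95046132 538.53482871 230.49482567] [-1.57067019e+00 -1.40741334e-03 -2.02658384e+00] [ 1.45  0.04  0.08 -0.   -1.62 -0.33]
[[-4.40000e-01 -1.00000e-03  8.98000e-01  2.63950e+02]
 [-8.98000e-01 -1.00000e-03 -4.40000e-01  5.38535e+02]
 [ 1.00000e-03 -1.00000e+00  0.00000e+00  2.30495e+02]
 [ 0.00000e+00  0.00000e+00  0.00000e+00  1.00000e+00]]invalid input at $[0]: expected keys dx, dy, dz, ax, ay, az, gripper
```

View pics/w1.png

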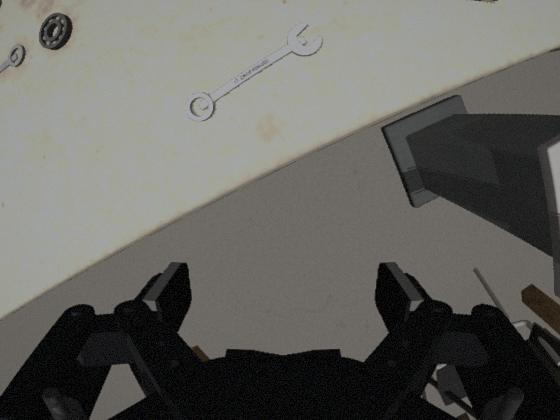

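```bash
python3 -m inch '[{"dx":0.0223,"dy":0,"dz":0.0236,"ax":0,"ay":0,"az":0,"gripper":0.085},{"dx":0.0223,"dy":0,"dz":0.0236,"ax":0,"ay":0,"az":0,"gripper":0.085},{"dx":0.0223,"dy":0,"dz":0.0236,"ax":0,"ay":0,"az":0,"gripper":0.085},{"dx":0.0223,"dy":0,"dz":0.0236,"ax":0,"ay":0,"az":0,"gripper":0.085},{"dx":0.0223,"dy":0,"dz":0.0236,"ax":0,"ay":0,"az":0,"gripper":0.085},{"dx":0.0223,"dy":0,"dz":0.0236,"ax":0,"ay":0,"az":0,"gripper":0.085},{"dx":0.0223,"dy":0,"dz":0.0236,"ax":0,"ay":0,"az":0,"gripper":0.085},{"dx":0.0223,"dy":0,"dz":0.0236,"ax":0,"ay":0,"az":0,"gripper":0.085},{"dx":0.0223,"dy":0,"dz":0.0236,"ax":0,"ay":0,"az":0,"gripper":0.085},{"dx":0.0223,"dy":0,"dz":0.0236,"ax":0,"ay":0,"az":0,"gripper":0.085},{"dx":0.0223,"dy":0,"dz":0.0236,"ax":0,"ay":0,"az":0,"gripper":0.085},{"dx":0.0223,"dy":0,"dz":0.0236,"ax":0,"ay":0,"az":0,"gripper":0.085},{"dx":0,"dy":0,"dz":0,"ax":0,"ay":-1.4,"az":0,"gripper":0.085},{"dx":0,"dy":0,"dz":0,"ax":0,"ay":-1.4,"az":0,"gripper":0.085},{"dx":0,"dy":0,"dz":0,"ax":0,"ay":0,"az":0,"gripper":0.085},{"dx":0,"dy":0,"dz":0,"ax":0,"ay":0,"az":0,"gripper":0.085}]'
python3 - <<'E'
from h import *
o=monitor.get_obs(); im=grab('wrist','w2.png'); np.save('pics/w2o.npy',o,allow_pickle=True)
print(o['t'],o['ee_pos'],o['tcp_rot'],o['q'].round(2)); print(tool(o).round(3))
E
```

```text
t: 1.53
ee_pos: [400.5, 173.7, 231.2]
tcp_rot: [-1.571, -0.0, -1.786]
ft_force: [-0.4, 1.2, 0.3]
opening: 84.8
1.5333 [400.52673913 173.7275469  231.22933686] [-1.57091369e+00 -5.43646985e-05 -1.78604150e+00] [ 0.88 -0.41 -0.3  -0.   -1.67  0.48]
[[-2.14000e-01 -0.00000e+00  9.77000e-01  4.00527e+02]
 [-9.77000e-01 -0.00000e+00 -2.14000e-01  1.73728e+02]
 [ 0.00000e+00 -1.00000e+00 -0.00000e+00  2.31229e+02]
 [ 0.00000e+00  0.00000e+00  0.00000e+00  1.00000e+00]]
```

View pics/w2.png

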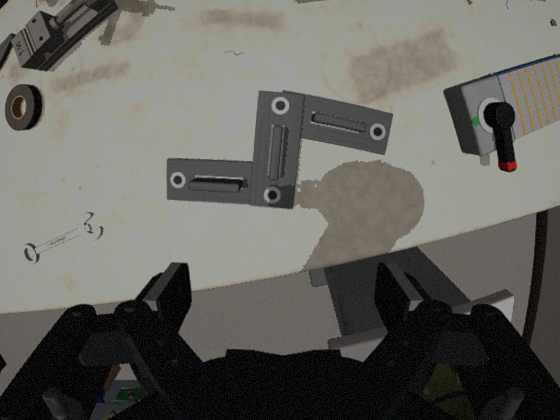

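Run:
```python
from h import *
im=load('w2.png'); o=load('w2o'.replace('.npy','')) if 0 else np.load('pics/w2o.npy',allow_pickle=True).item()
c=im['color']; g=cv2.cvtColor(c,cv2.COLOR_RGB2GRAY)
def ring(u,v,w=13):
    s=g[v-w:v+w+1,u-w:u+w+1].astype(float); s=cv2.GaussianBlur(s,(3,3),0)
    m=(s>125).astype(np.uint8); ct,_=cv2.findContours(m,cv2.RETR_EXTERNAL,cv2.CHAIN_APPROX_NONE)
    ct=max(ct,key=len); (x,y),a,t=cv2.fitEllipse(ct); return x+u-w,y+v-w,a
P={}
for n,u,v,z in[('t1',280,105,16),('t2',272,196,16),('a',177,180,8),('b',377,132,8)]:
    x,y,a=ring(u,v); p=onz(*ray_wrist(im,o,x,y),z); P[n]=p; print(n,round(x,1),round(y,1),a,p.round(1))
d=P['t1']-P['t2']; print('len',np.linalg.norm(d),'ang',np.degrees(np.arctan2(d[1],d[0])),'mid',(P['t1']+P['t2'])/2)
# rib top contour ends
for uv in[(275,125),(287,125),(269,180),(282,180)]: print(uv,onz(*ray_wrist(im,o,*uv),48).round(1))
cr=c[80:220,150:410]; cv2.imwrite('pics/c2.png',cv2.resize(cr[:,:,::-1],None,fx=3,fy=3,interpolation=cv2.INTER_CUBIC))
cr=c[60:190,430:560]; cv2.imwrite('pics/c2h.png',cv2.resize(cr[:,:,::-1],None,fx=4,fy=4,interpolation=cv2.INTER_CUBIC))
```

```text
t1 280.0 105.2 (16.257274627685547, 16.594022750854492) [490.5 157.6  16. ]
t2 264.5 208.1 (2.0019185543060303, 33.75613784790039) [382.  199.5  16. ]
a 164.9 185.3 (2.0873286724090576, 33.99312210083008) [433.2 310.6   8. ]
b 377.3 131.2 (13.551939010620117, 14.499970436096191) [441.4  54.7   8. ]
len 116.26941687241215 ang -21.087661469453742 mid [436.23158925 178.5574972   16.        ]
(275, 125) [470.  166.9  48. ]
(287, 125) [467.5 155.3  48. ]
(269, 180) [417.2 184.8  48. ]
(282, 180) [414.4 172.   48. ]
```

View pics/c2.png

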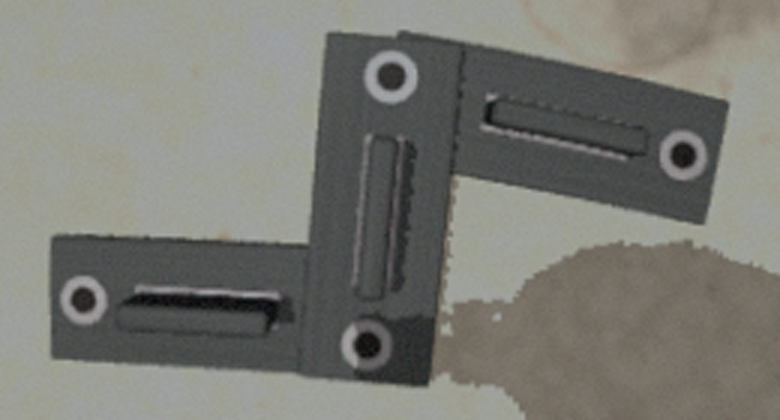

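View pics/c2h.png

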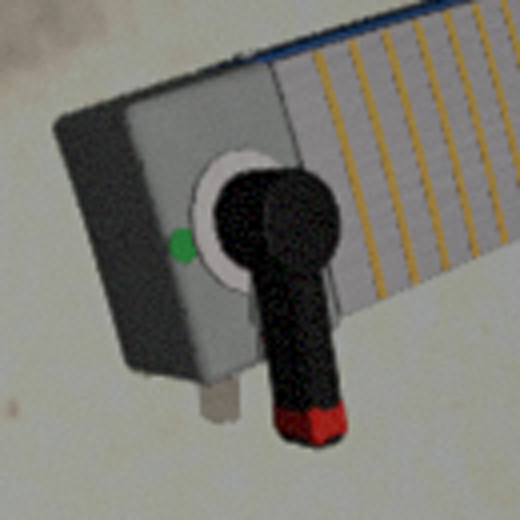

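Run:
```python
from h import *
im=load('w2.png'); o=np.load('pics/w2o.npy',allow_pickle=True).item()
def P(x,y,z): return onz(*ray_wrist(im,o,x/3+150-1/3,y/3+80-1/3),z)
def pr(n,a,b):
    d=b-a; print(n,((a+b)/2).round(1),np.linalg.norm(d).round(1),np.degrees(np.arctan2(d[1],d[0])).round(1))
pr('holes',P(367,345,16),P(390,76,16))
pr('left edge',P(302,373,16),P(330,33,16)); pr('right',P(428,385,16),P(462,44,16))
pr('riblow-top',P(370,297,48),P(384,135,48)); pr('ribw',P(357,240,48),P(393,242,48))
```

```text
holes [443.  172.8  16. ] 100.0 -17.3
left edge [450.5 194.8  16. ] 126.9 -17.6
right [436.1 149.3  16. ] 127.5 -17.6
riblow-top [443.7 172.4  48. ] 54.6 -17.4
ribw [435.9 174.8  48. ] 12.0 -105.7
```

```bash
python3 -m inch '[{"dx":0,"dy":0,"dz":0,"ax":0,"ay":1.02,"az":0,"gripper":0.034},{"dx":-0.006,"dy":0.02,"dz":0.02,"ax":0,"ay":0,"az":0,"gripper":0.034},{"dx":-0.0056,"dy":0.02,"dz":0.021,"ax":0,"ay":0,"az":0,"gripper":0.034},{"dx":0,"dy":0.03,"dz":0,"ax":0,"ay":0,"az":0,"gripper":0.034},{"dx":0,"dy":0.03,"dz":0,"ax":0,"ay":0,"az":0,"gripper":0.034},{"dx":0,"dy":0.02,"dz":0,"ax":0,"ay":0,"az":0,"gripper":0.034},{"dx":0,"dy":0,"dz":0,"ax":0,"ay":0,"az":0,"gripper":0.034},{"dx":0,"dy":0,"dz":0,"ax":0,"ay":0,"az":0,"gripper":0.034},{"dx":0,"dy":0,"dz":0,"ax":0,"ay":0,"az":0,"gripper":0.034}]'
python3 - <<'E'
from h import *
o=monitor.get_obs(); im=grab('wrist','w3.png'); np.save('pics/w3o.npy',o,allow_pickle=True)
print(o['t'],o['ee_pos'],o['tcp_rot'],o['q'].round(2)); print(tool(o).round(3))
E
```

```text
t: 2.33
ee_pos: [443.9, 173.3, 113.2]
tcp_rot: [-1.569, 0.001, -1.872]
ft_force: [-0.6, 0.0, 1.2]
opening: 34.1
2.3333 [443.88645936 173.33558201 113.23821421] [-1.56883197e+00  1.33529745e-03 -1.87167283e+00] [ 0.8  -0.29 -0.43  0.   -1.43  0.47]
[[-2.96000e-01  2.00000e-03  9.55000e-01  4.43886e+02]
 [-9.55000e-01  1.00000e-03 -2.96000e-01  1.73336e+02]
 [-1.00000e-03 -1.00000e+00  2.00000e-03  1.13238e+02]
 [ 0.00000e+00  0.00000e+00  0.00000e+00  1.00000e+00]]
```

View pics/w3.png

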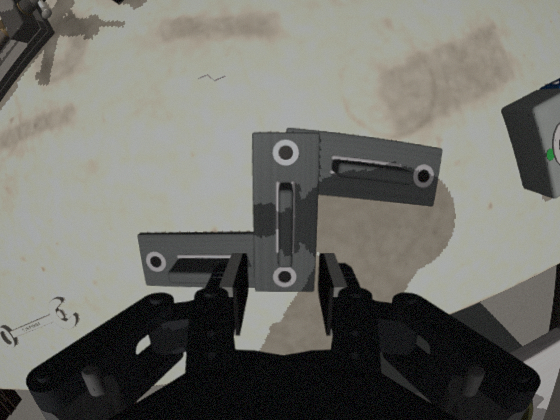

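Run:
```python
from h import *
im=load('w3.png'); o=np.load('pics/w3o.npy',allow_pickle=True).item()
c=im['color'][120:300,220:340]; cv2.imwrite('pics/c3.png',cv2.resize(c[:,:,::-1],None,fx=4,fy=3.3))
def P(x,y,z): return onz(*ray_wrist(im,o,x,y),z)
def pr(n,a,b):
    d=b-a; m=(a+b)/2; print(n,m.round(1),np.linalg.norm(d).round(1),np.degrees(np.arctan2(d[1],d[0])).round(1),(tool(o)[:3,:3].T@(m-o['ee_pos'])).round(1))
pr('h',P(284.5,276.5,16),P(285.7,152,16))
g=cv2.cvtColor(im['color'],cv2.COLOR_RGB2GRAY)
for v in(195,205,215,250,255): print(v,g[v,268:305])
```

```text
h [442.9 172.5  16. ] 100.0 -17.6 [ 1.2 97.2 -0.9]
195 [ 81  81  81  85  86  86  86  92 129 154  99  65  75  86  86  88  86  82
  86  81  80  83  76  64  52  68  83  57  53  54  49  51  76  86  84  85
  83]
205 [ 49  55  44  47  49  48  54  81 129 154  97  68  82  83  90  89  88  82
  80  81  83  80  75  59  43  80  79  58  55  52  52  52  49  51  54  50
  52]
215 [53 48 44 47 46 50 40 54 86 98 57 33 42 43 51 51 49 48 52 50 48 53 38 42
 47 79 90 58 53 53 52 51 46 52 50 53 54]
250 [ 81  79  79  70  76  80  78  92 129 153 100  65  76  76  67  51  48  47
  48  54  48  49  44  43  73  78  57  50  52  53  67  81  80  82  78  82
  78]
255 [77 78 77 78 76 75 83 78 74 63 55 68 73 81 87 84 57 50 55 48 50 64 52 35
 57 82 83 85 84 81 81 79 84 83 85 81 79]
```

View pics/c3.png

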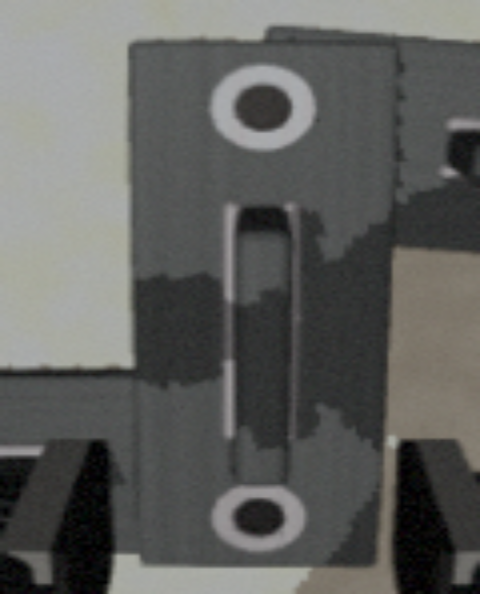

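```bash
python3 -m inch '[{"dx":0.001,"dy":0.02,"dz":-0.001,"ax":0,"ay":0,"az":0,"gripper":0.034},{"dx":0,"dy":0.025,"dz":0,"ax":0,"ay":0,"az":0,"gripper":0.034},{"dx":0,"dy":0.02,"dz":0,"ax":0,"ay":0,"az":0,"gripper":0.034},{"dx":0,"dy":0.01,"dz":0,"ax":0,"ay":0,"az":0,"gripper":0.034},{"dx":0,"dy":0,"dz":0,"ax":0,"ay":0,"az":0,"gripper":0.034},{"dx":0,"dy":0,"dz":0,"ax":0,"ay":0,"az":0,"gripper":0.034},{"dx":0,"dy":0,"dz":0,"ax":0,"ay":0,"az":0,"gripper":0.034}]'
python3 - <<'E'
from h import *
o=monitor.get_obs(); im=grab('wrist','w4.png'); np.save('pics/w4o.npy',o,allow_pickle=True)
print(o['t'],o['ee_pos'],o['tcp_rot'],o['ft_force'])
E
```

```text
t: 2.97
ee_pos: [443.0, 172.8, 38.5]
tcp_rot: [-1.569, 0.002, -1.871]
ft_force: [-0.3, -1.0, 0.1]
opening: 33.9
2.9667 [443.00721226 172.78902801  38.4551488 ] [-1.56864204  0.00212591 -1.87108158] [-0.31507175 -0.99529136  0.11388459]
```

View pics/w4.png

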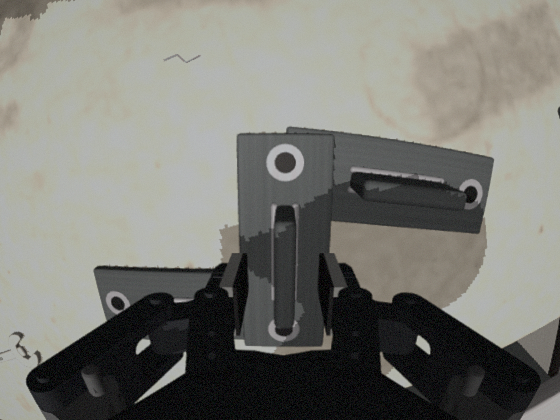

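```bash
python3 -m inch '[{"dx":0,"dy":0.009,"dz":0,"ax":0,"ay":0,"az":0,"gripper":0.034},{"dx":0,"dy":0.007,"dz":0,"ax":0,"ay":0,"az":0,"gripper":0.034},{"dx":0,"dy":0,"dz":0,"ax":0,"ay":0,"az":0,"gripper":0.034},{"dx":0,"dy":0,"dz":0,"ax":0,"ay":0,"az":0,"gripper":0.024}]'
python3 -m inch '[{"dx":0,"dy":0,"dz":0,"ax":0,"ay":0,"az":0,"gripper":0.016},{"dx":0,"dy":0,"dz":0,"ax":0,"ay":0,"az":0,"gripper":0.016},{"dx":0,"dy":0,"dz":0,"ax":0,"ay":0,"az":0,"gripper":0.016}]'
python3 - <<'E'
from h import *
o=monitor.get_obs(); im=grab('wrist','w5.png'); np.save('pics/w5o.npy',o,allow_pickle=True)
c=im['color'][120:360,160:400]; cv2.imwrite('pics/c5.png',cv2.resize(c[:,:,::-1],None,fx=2.5,fy=2.5))
print(o['t'],o['ee_pos'],o['tcp_rot'],o['ft_force'],o['opening'])
E
```

```text
t: 3.35
ee_pos: [441.5, 171.7, 19.6]
tcp_rot: [-1.571, -0.001, -1.871]
ft_force: [-0.3, -0.4, 0.5]
opening: 24.5
t: 3.6
ee_pos: [442.1, 172.2, 20.6]
tcp_rot: [-1.57, 0.0, -1.871]
ft_force: [-0.0, 0.1, 0.0]
opening: 16.1
3.6 [442.08222003 172.17140474  20.58400862] [-1.57046580e+00  2.64908905e-04 -1.87121347e+00] [-0.04702794  0.0888051   0.01457763] 16.1037138179294
```

View pics/c5.png

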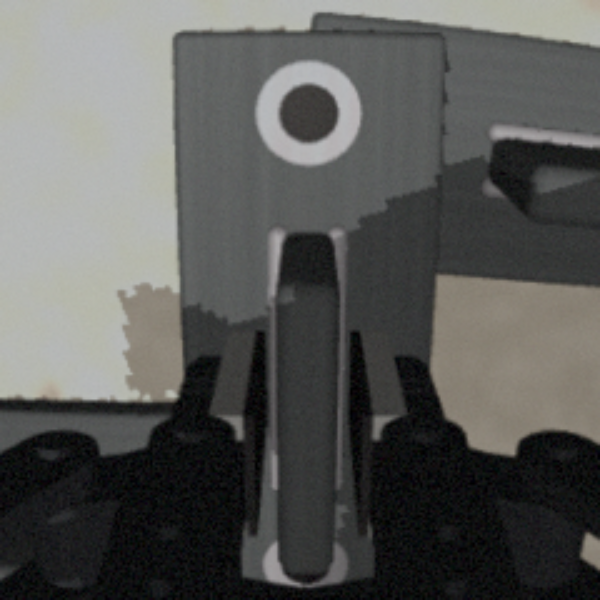

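```bash
python3 -m inch '[{"dx":0,"dy":0,"dz":0,"ax":0,"ay":0,"az":0,"gripper":0.012},{"dx":0,"dy":0,"dz":0,"ax":0,"ay":0,"az":0,"gripper":0.004},{"dx":0,"dy":0,"dz":0,"ax":0,"ay":0,"az":0,"gripper":0.004},{"dx":0,"dy":0,"dz":0,"ax":0,"ay":0,"az":0,"gripper":0.004},{"dx":0,"dy":0,"dz":0,"ax":0,"ay":0,"az":0,"gripper":0.004}]'
python3 -m inch '[{"dx":0,"dy":-0.003,"dz":0,"ax":0,"ay":0,"az":0,"gripper":0.004},{"dx":0,"dy":-0.005,"dz":0,"ax":0,"ay":0,"az":0,"gripper":0.004},{"dx":0,"dy":-0.008,"dz":0,"ax":0,"ay":0,"az":0,"gripper":0.004},{"dx":0,"dy":-0.02,"dz":0,"ax":0,"ay":0,"az":0,"gripper":0.004},{"dx":0,"dy":-0.03,"dz":0,"ax":0,"ay":0,"az":0,"gripper":0.004},{"dx":0,"dy":-0.03,"dz":0,"ax":0,"ay":0,"az":0,"gripper":0.004},{"dx":0,"dy":-0.03,"dz":0,"ax":0,"ay":0,"az":0,"gripper":0.004},{"dx":0,"dy":-0.02,"dz":0,"ax":0,"ay":0,"az":0,"gripper":0.004},{"dx":0,"dy":0,"dz":0,"ax":0,"ay":0,"az":0,"gripper":0.004},{"dx":0,"dy":0,"dz":0,"ax":0,"ay":0,"az":0,"gripper":0.004}]'
python3 - <<'E'
from h import *
o=monitor.get_obs(); im=grab('wrist','w6.png'); np.save('pics/w6o.npy',o,allow_pickle=True)
print(o['t'],o['ee_pos'],o['tcp_rot'],o['ft_force'],o['opening'],o['q'].round(2))
E
```

```text
t: 4.07
ee_pos: [442.1, 172.3, 20.6]
tcp_rot: [-1.57, 0.0, -1.871]
ft_force: [-0.8, 1.4, 1.4]
opening: 9.1
t: 4.9
ee_pos: [442.0, 172.4, 166.9]
tcp_rot: [-1.571, 0.002, -1.871]
ft_force: [-0.6, -0.4, -6.9]
opening: 8.9
4.9 [441.96064429 172.41647939 166.86559288] [-1.57061941e+00  1.73020604e-03 -1.87128710e+00] [-0.61559215 -0.36474488 -6.91906986] 8.915539329895568 [ 0.8  -0.3  -0.34 -0.   -1.53  0.47]
```

View pics/w6.png

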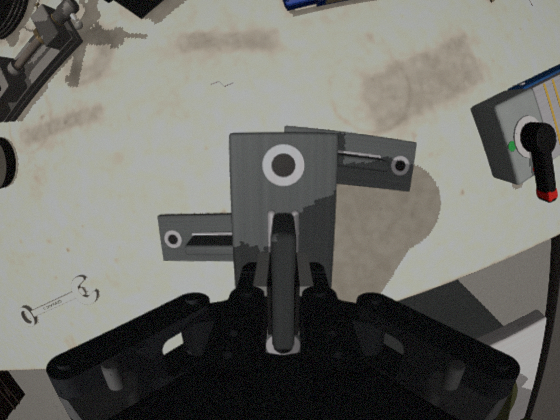

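```bash
python3 -m inch '[{"dx":0.0285,"dy":-0.01,"dz":0.0101,"ax":0,"ay":0,"az":0,"gripper":0.004},{"dx":0.0285,"dy":-0.01,"dz":0.0101,"ax":0,"ay":0,"az":0,"gripper":0.004},{"dx":0.0285,"dy":-0.01,"dz":0.0101,"ax":0,"ay":0,"az":0,"gripper":0.004},{"dx":0.0285,"dy":0,"dz":0.0101,"ax":0,"ay":0,"az":0,"gripper":0.004},{"dx":0.0285,"dy":0,"dz":0.0101,"ax":0,"ay":0,"az":0,"gripper":0.004},{"dx":0.0285,"dy":0,"dz":0.0101,"ax":0,"ay":0,"az":0,"gripper":0.004},{"dx":0.0285,"dy":0,"dz":0.0101,"ax":0,"ay":0,"az":0,"gripper":0.004},{"dx":0.0285,"dy":0,"dz":0.0101,"ax":0,"ay":0,"az":0,"gripper":0.004},{"dx":0,"dy":0,"dz":0,"ax":0,"ay":1.1,"az":0,"gripper":0.004},{"dx":0,"dy":0,"dz":0,"ax":0,"ay":1.23,"az":0,"gripper":0.004},{"dx":0,"dy":0,"dz":0,"ax":0,"ay":1.23,"az":0,"gripper":0.004},{"dx":0,"dy":0,"dz":0,"ax":0,"ay":1.23,"az":0,"gripper":0.004},{"dx":0,"dy":0,"dz":0,"ax":0,"ay":1.23,"az":0,"gripper":0.004},{"dx":0,"dy":0,"dz":0,"ax":0,"ay":1.23,"az":0,"gripper":0.004},{"dx":0,"dy":0,"dz":0,"ax":0,"ay":1.23,"az":0,"gripper":0.004},{"dx":0,"dy":0,"dz":0,"ax":0,"ay":1.23,"az":0,"gripper":0.004},{"dx":0,"dy":0,"dz":0,"ax":0,"ay":1.23,"az":0,"gripper":0.004},{"dx":0,"dy":0,"dz":0,"ax":0,"ay":1.23,"az":0,"gripper":0.004},{"dx":0,"dy":0,"dz":0,"ax":0,"ay":1.23,"az":0,"gripper":0.004},{"dx":0,"dy":0,"dz":0,"ax":0,"ay":0,"az":0,"gripper":0.004}]'
python3 -m inch '[{"dx":0,"dy":0,"dz":0,"ax":0,"ay":0,"az":0,"gripper":0.004},{"dx":0,"dy":0,"dz":0,"ax":0,"ay":0,"az":0,"gripper":0.004}]'
python3 - <<'E'
from h import *
o=monitor.get_obs(); im=grab('wrist','w7.png'); np.save('pics/w7o.npy',o,allow_pickle=True)
print(o['t'],o['ee_pos'],o['tcp_rot'],o['ft_force'],o['opening'],o['q'].round(2)); print(tool(o).round(3))
E
```

```text
t: 6.62
ee_pos: [450.7, -69.6, 193.8]
tcp_rot: [-1.571, -0.004, -3.044]
ft_force: [-1.0, 0.4, -5.5]
opening: 8.9
t: 6.78
ee_pos: [451.2, -69.6, 195.1]
tcp_rot: [-1.571, -0.002, -3.038]
ft_force: [-0.2, 0.2, -5.5]
opening: 9.0
6.7833 [451.17611912 -69.6169008  195.1028733 ] [-1.57069499e+00 -2.10390873e-03 -3.03756437e+00] [-0.21339325  0.16766232 -5.48391101] 8.976964339058712 [ 0.29 -0.35 -0.33 -0.   -1.6  -0.19]
[[-9.95000e-01 -2.00000e-03  1.04000e-01  4.51176e+02]
 [-1.04000e-01 -0.00000e+00 -9.95000e-01 -6.96170e+01]
 [ 2.00000e-03 -1.00000e+00  0.00000e+00  1.95103e+02]
 [ 0.00000e+00  0.00000e+00  0.00000e+00  1.00000e+00]]
```

View pics/w7.png

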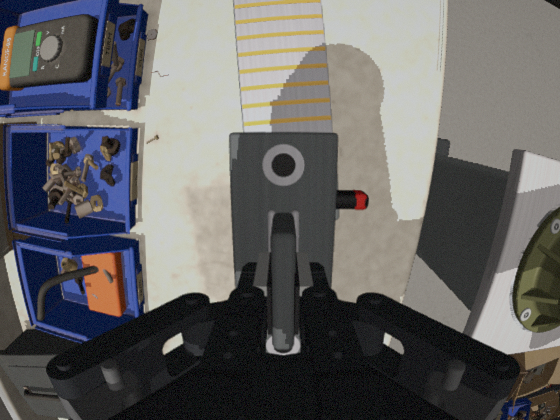

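```bash
python3 -m inch '[{"dx":0.0235,"dy":-0.003,"dz":0.018,"ax":0,"ay":0,"az":0,"gripper":0.004},{"dx":0.0235,"dy":-0.003,"dz":0.018,"ax":0,"ay":0,"az":0,"gripper":0.004},{"dx":0.0235,"dy":-0.003,"dz":0.018,"ax":0,"ay":0,"az":0,"gripper":0.004},{"dx":0.0235,"dy":-0.003,"dz":0.018,"ax":0,"ay":0,"az":0,"gripper":0.004},{"dx":0,"dy":0,"dz":0,"ax":0,"ay":0,"az":0,"gripper":0.004},{"dx":0,"dy":0,"dz":0,"ax":0,"ay":0,"az":0,"gripper":0.004},{"dx":0,"dy":0,"dz":0,"ax":0,"ay":0,"az":0,"gripper":0.004},{"dx":0,"dy":0,"dz":0,"ax":0,"ay":0,"az":0,"gripper":0.004}]'
python3 - <<'E'
from h import *
o=monitor.get_obs(); im=grab('wrist','w8.png'); np.save('pics/w8o.npy',o,allow_pickle=True)
print(o['t'],o['ee_pos'],o['tcp_rot'],o['ft_force'],o['opening'],o['q'].round(2)); print(tool(o).round(3))
E
```

```text
t: 7.5
ee_pos: [365.6, -150.3, 207.9]
tcp_rot: [-1.571, -0.001, -3.039]
ft_force: [-0.5, 0.6, -5.7]
opening: 9.1
7.5 [ 365.58935597 -150.32104457  207.92297288] [-1.57102686e+00 -5.93913182e-04 -3.03943455e+00] [-0.47682645  0.5725039  -5.71697783] 9.056026241587247 [ 0.13 -0.54 -0.43 -0.   -1.68 -0.03]
[[-9.95000e-01 -1.00000e-03  1.02000e-01  3.65589e+02]
 [-1.02000e-01  0.00000e+00 -9.95000e-01 -1.50321e+02]
 [ 1.00000e-03 -1.00000e+00 -0.00000e+00  2.07923e+02]
 [ 0.00000e+00  0.00000e+00  0.00000e+00  1.00000e+00]]
```

View pics/w8.png

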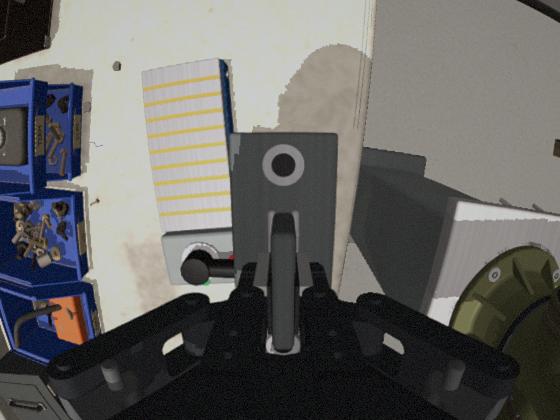

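Run:
```python
from h import *
c=load('w8.png')['color']
for n,(y,x) in {'c8a':(45,130),'c8b':(200,130)}.items():
    cr=c[y:y+100,x:x+120]; cv2.imwrite(f'pics/{n}.png',cv2.resize(cr[:,:,::-1],None,fx=6,fy=6,interpolation=cv2.INTER_CUBIC))
```

```text
(no output)
```

View pics/c8a.png

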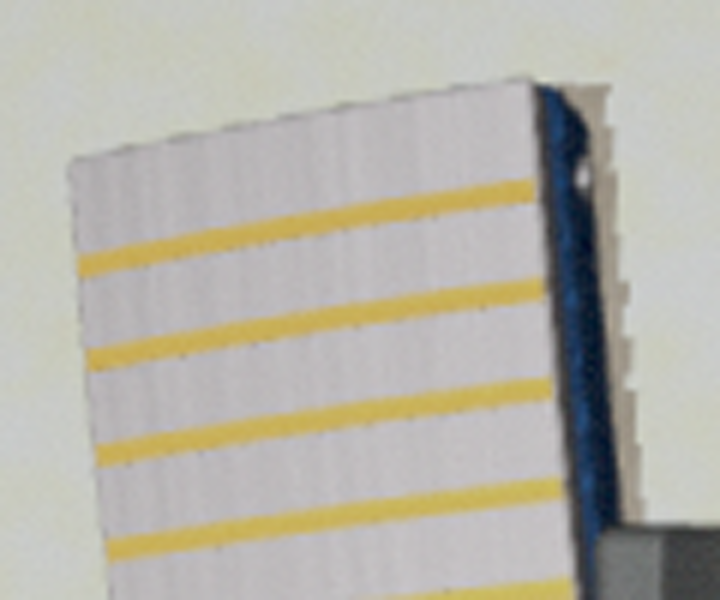

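View pics/c8b.png

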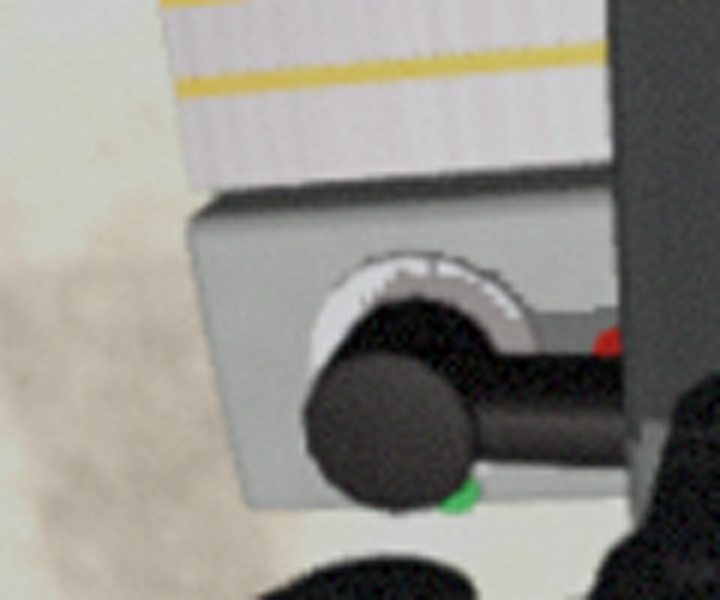

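Run:
```python
from h import *
im=load('w8.png'); o=np.load('pics/w8o.npy',allow_pickle=True).item()
Pa=lambda x,y:onz(*ray_wrist(im,o,x/6+130-.42,y/6+45-.42),45)
Pb=lambda x,y:onz(*ray_wrist(im,o,x/6+130-.42,y/6+200-.42),45)
A,B,C,D=Pa(72,160),Pa(533,80),Pb(192,190),Pb(612,163)
an=lambda p,q:np.degrees(np.arctan2(*(q-p)[1::-1])).round(2)
for p in(A,B,C,D):print(p.round(1))
print('left',np.linalg.norm(A-C),an(A,C),'far',np.linalg.norm(A-B),an(A,B),'near ang',an(C,D))
for l,r in(((80,267),(534,190)),((90,361),(542,289)),((98,457),(550,389)),((108,550),(562,488))): print('strip',an(Pa(*l),Pa(*r)),np.linalg.norm(Pa(*l)-Pa(*r)))
print('nearstrip',an(Pb(180,89),Pb(606,54)))
print('right edge',an(Pa(533,80),Pa(583,600)), 'left',an(Pa(72,160),Pa(113,600)))
print('center via A,B,C', (B+C)/2)
# held bracket: hole
T=tool(o)
p=onz(*ray_wrist(im,o,283.5,165),T[2,3]-4.6); print('hole tool',(T[:3,:3].T@(p-T[:3,3])).round(1))
for uv in((230,133),(337,133)):
    p=onz(*ray_wrist(im,o,*uv),T[2,3]-4.6); print('corner tool',(T[:3,:3].T@(p-T[:3,3])).round(1))
print('toolz ang',np.degrees(np.arctan2(T[1,2],T[0,2])))
# pivot cap top circle (z 77+?)
```

```text
[ 517.1 -263.5   45. ]
[ 439.7 -277.4   45. ]
[ 487.6 -101.8   45. ]
[ 413.7 -114.9   45. ]
left 164.29364027876858 100.36 far 78.60453819820619 -169.81 near ang -169.97
strip -169.47 77.34405367698646
strip -169.48 76.93598534705082
strip -169.4 77.04254980732296
strip -169.57 77.50457343196548
nearstrip -169.6
right edge 100.94 left 100.51
center via A,B,C [ 463.65534771 -189.60198101   45.        ]
hole tool [-0.4  4.6 49.6]
corner tool [-24.5   4.6  64.4]
corner tool [23.6  4.6 64.4]
toolz ang -84.1467797916382
```

```bash
python3 -m inch '[{"dx":0,"dy":0,"dz":0,"ax":0,"ay":-0.9,"az":0,"gripper":0.004},{"dx":-0.0223,"dy":0,"dz":0.014,"ax":0,"ay":0,"az":0,"gripper":0.004},{"dx":-0.0223,"dy":0,"dz":0.014,"ax":0,"ay":0,"az":0,"gripper":0.004},{"dx":-0.0223,"dy":0,"dz":0.014,"ax":0,"ay":0,"az":0,"gripper":0.004},{"dx":-0.0223,"dy":0,"dz":0.014,"ax":0,"ay":0,"az":0,"gripper":0.004},{"dx":0,"dy":0.03,"dz":0,"ax":0,"ay":0,"az":0,"gripper":0.004},{"dx":0,"dy":0.03,"dz":0,"ax":0,"ay":0,"az":0,"gripper":0.004},{"dx":0,"dy":0.03,"dz":0,"ax":0,"ay":0,"az":0,"gripper":0.004},{"dx":0,"dy":0.02,"dz":0,"ax":0,"ay":0,"az":0,"gripper":0.004},{"dx":0,"dy":0,"dz":0,"ax":0,"ay":0,"az":0,"gripper":0.004},{"dx":0,"dy":0,"dz":0,"ax":0,"ay":0,"az":0,"gripper":0.004},{"dx":0,"dy":0,"dz":0,"ax":0,"ay":0,"az":0,"gripper":0.004}]'
python3 - <<'E'
from h import *
o=monitor.get_obs(); im=grab('wrist','w9.png'); np.save('pics/w9o.npy',o,allow_pickle=True)
print(o['t'],o['ee_pos'],o['tcp_rot'],o['ft_force'],o['opening'],o['q'].round(2)); print(tool(o).round(3))
E
```

```text
t: 8.55
ee_pos: [464.3, -190.0, 100.2]
tcp_rot: [-1.569, 0.002, -2.961]
ft_force: [-0.2, 0.1, -4.1]
opening: 9.1
8.55 [ 464.29785829 -190.02671424  100.2101548 ] [-1.56908898e+00  1.74171967e-03 -2.96106703e+00] [-0.18147162  0.11208644 -4.13314701] 9.066207876728106 [ 0.02 -0.21 -0.39  0.   -1.39  0.17]
[[-9.84000e-01  2.00000e-03  1.80000e-01  4.64298e+02]
 [-1.80000e-01 -1.00000e-03 -9.84000e-01 -1.90027e+02]
 [-2.00000e-03 -1.00000e+00  2.00000e-03  1.00210e+02]
 [ 0.00000e+00  0.00000e+00  0.00000e+00  1.00000e+00]]
```

View pics/w9.png

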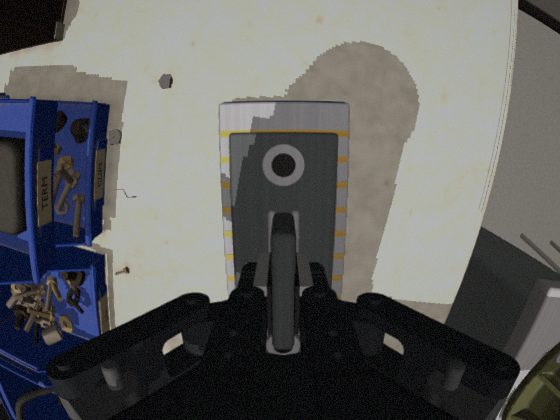

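Run:
```python
from h import *
c=load('w9.png')['color']
cr=c[90:300,210:360]; cv2.imwrite('pics/c9.png',cv2.resize(cr[:,:,::-1],None,fx=5,fy=2.85,interpolation=cv2.INTER_CUBIC))
g=cv2.GaussianBlur(c,(3,3),0).astype(int)
for v in(150,172,200,223): print(v,[tuple(g[v,u]) for u in list(range(216,238,2))]); print([tuple(g[v,u]) for u in range(332,354,2)])
```

```text
150 [(np.int64(176), np.int64(179), np.int64(171)), (np.int64(168), np.int64(170), np.int64(160)), (np.int64(152), np.int64(151), np.int64(150)), (np.int64(175), np.int64(172), np.int64(174)), (np.int64(173), np.int64(171), np.int64(172)), (np.int64(171), np.int64(168), np.int64(169)), (np.int64(149), np.int64(146), np.int64(148)), (np.int64(90), np.int64(90), np.int64(90)), (np.int64(93), np.int64(95), np.int64(94)), (np.int64(95), np.int64(97), np.int64(97)), (np.int64(93), np.int64(95), np.int64(95))]
[(np.int64(55), np.int64(56), np.int64(55)), (np.int64(52), np.int64(53), np.int64(53)), (np.int64(51), np.int64(53), np.int64(52)), (np.int64(101), np.int64(99), np.int64(100)), (np.int64(117), np.int64(115), np.int64(116)), (np.int64(116), np.int64(114), np.int64(115)), (np.int64(116), np.int64(114), np.int64(115)), (np.int64(114), np.int64(112), np.int64(114)), (np.int64(112), np.int64(108), np.int64(104)), (np.int64(137), np.int64(132), np.int64(121)), (np.int64(140), np.int64(133), np.int64(122))]
172 [(np.int64(178), np.int64(180), np.int64(174)), (np.int64(178), np.int64(180),
[... 2279 characters left out ...]
64(165)), (np.int64(160), np.int64(157), np.int64(158)), (np.int64(79), np.int64(79), np.int64(80)), (np.int64(52), np.int64(53), np.int64(52)), (np.int64(55), np.int64(56), np.int64(56))]
[(np.int64(50), np.int64(52), np.int64(51)), (np.int64(59), np.int64(60), np.int64(59)), (np.int64(103), np.int64(102), np.int64(102)), (np.int64(110), np.int64(109), np.int64(109)), (np.int64(110), np.int64(109), np.int64(109)), (np.int64(110), np.int64(108), np.int64(109)), (np.int64(108), np.int64(106), np.int64(106)), (np.int64(124), np.int64(117), np.int64(110)), (np.int64(136), np.int64(129), np.int64(117)), (np.int64(135), np.int64(128), np.int64(116)), (np.int64(135), np.int64(129), np.int64(117))]
```

View pics/c9.png

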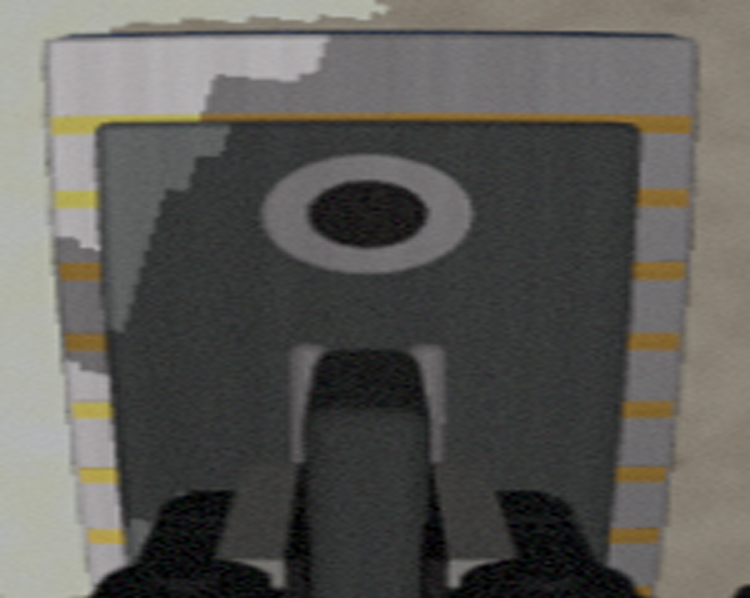

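Run:
```python
from h import *
im=load('w9.png'); o=np.load('pics/w9o.npy',allow_pickle=True).item(); T=tool(o)
def t(u,v,z): return (T[:3,:3].T@(onz(*ray_wrist(im,o,u,v),z)-T[:3,3]))[[0,2]].round(1)
z=45
for v,l,r in((103,219,348.7),(150,219.6,348.5),(172,220,348),(200,221,347.3),(223,222.5,346.2),(278,228,341.5)): a,b=t(l,v,z),t(r,v,z);print('plate',a,b,((a+b)/2).round(1))
z=T[2,3]-4.6
for v,l,r in((150,229,337.5),(172,229.3,336.5),(200,230.5,336),(223,232,335)): a,b=t(l,v,z),t(r,v,z);print('brk',a,b,((a+b)/2).round(1))
print('strips L', [t(210+x/5,90+y/2.85,45) for x,y in((75,125),(75,200),(80,271),(83,342),(92,410),(97,475),(105,537))])
print('strips R', [t(210+x/5,90+y/2.85,45) for x,y in((665,125),(660,198),(658,271),(652,341),(646,410),(640,474),(633,536))])
print('hole',t(210+367/5,90+214/2.85,z),'far brk edge',t(284,90+124/2.85,z))
```

```text
plate [-39.3  82.1] [39.  82.2] [-0.1 82.2]
plate [-39.4  53.2] [39.4 53.3] [ 0.  53.2]
plate [-39.6  39.6] [39.5 39.6] [-0.1 39.6]
plate [-39.7  21.8] [39.8 21.9] [ 0.  21.8]
plate [-39.4   6.7] [39.9  6.7] [0.2 6.7]
plate [-38.  -32.5] [ 39.2 -32.5] [  0.6 -32.5]
brk [-25.1  56.7] [24.  56.7] [-0.6 56.7]
brk [-25.3  46.6] [23.8 46.6] [-0.8 46.6]
brk [-25.1  33.4] [24.  33.5] [-0.6 33.4]
brk [-24.9  22.2] [24.  22.3] [-0.4 22.2]
strips L [array([-35.8,  63. ]), array([-36.2,  46.9]), array([-36.1,  31.3]), array([-36.3,  15.3]), array([-35.9,  -0.7]), array([-36.1, -16.6]), array([-36. , -32.8])]
strips R [array([35.7, 63.1]), array([35.5, 47.4]), array([35.8, 31.4]), array([35.7, 15.6]), array([35.7, -0.6]), array([ 35.8, -16.3]), array([ 35.8, -32.5])]
hole [-0.5 49.6] far brk edge [-0.3 63.9]
```

```bash
python3 -m inch '[{"dx":0.0005,"dy":0.015,"dz":0,"ax":0,"ay":0,"az":0,"gripper":0.004},{"dx":0,"dy":0.015,"dz":0,"ax":0,"ay":0,"az":0,"gripper":0.004},{"dx":0,"dy":0.006,"dz":0,"ax":0,"ay":0,"az":0,"gripper":0.004},{"dx":0,"dy":0,"dz":0,"ax":0,"ay":0,"az":0,"gripper":0.004},{"dx":0,"dy":0,"dz":0,"ax":0,"ay":0,"az":0,"gripper":0.004},{"dx":0,"dy":0,"dz":0,"ax":0,"ay":0,"az":0,"gripper":0.004}]'
python3 - <<'E'
from h import *
o=monitor.get_obs(); print(o['ee_pos'],o['tcp_rot'],o['ft_force'])
E
```

```text
t: 9.1
ee_pos: [463.6, -190.3, 64.1]
tcp_rot: [-1.57, 0.002, -2.962]
ft_force: [0.2, -0.4, -5.6]
opening: 8.7
[ 463.57453073 -190.2546834    64.07006539] [-1.56951769e+00  2.19401503e-03 -2.96186359e+00] [ 0.1772934  -0.42989558 -5.57333329]
```

```bash
python3 -m inch '[{"dx":0,"dy":0.004,"dz":0,"ax":0,"ay":0,"az":0,"gripper":0.004},{"dx":0,"dy":0.0015,"dz":0,"ax":0,"ay":0,"az":0,"gripper":0.004},{"dx":0,"dy":0,"dz":0,"ax":0,"ay":0,"az":0,"gripper":0.004},{"dx":0,"dy":0,"dz":0,"ax":0,"ay":0,"az":0,"gripper":0.004},{"dx":0,"dy":0,"dz":0,"ax":0,"ay":0,"az":0,"gripper":0.004}]'
python3 - <<'E'
from h import *
o=monitor.get_obs(); print(o['ee_pos'],o['tcp_rot'],o['ft_force'])
E
```

```text
t: 9.52
ee_pos: [463.2, -190.1, 57.6]
tcp_rot: [-1.57, 0.001, -2.962]
ft_force: [1.2, 0.3, -1.0]
opening: 8.8
[ 463.23442504 -190.06723569   57.62937426] [-1.57007217e+00  1.41610911e-03 -2.96190210e+00] [ 1.20223847  0.28985371 -1.00336124]
```

```bash
python3 -m inch '[{"dx":0,"dy":0.0003,"dz":0,"ax":0,"ay":0,"az":0,"gripper":0.004},{"dx":0,"dy":0,"dz":0,"ax":0,"ay":0,"az":0,"gripper":0.004},{"dx":0,"dy":0,"dz":0,"ax":0,"ay":0,"az":0,"gripper":0.013},{"dx":0,"dy":0,"dz":0,"ax":0,"ay":0,"az":0,"gripper":0.03},{"dx":0,"dy":0,"dz":0,"ax":0,"ay":0,"az":0,"gripper":0.03},{"dx":0,"dy":0,"dz":0,"ax":0,"ay":0,"az":0,"gripper":0.03}]'
python3 - <<'E'
from h import *
o=monitor.get_obs(); print(o['ee_pos'],o['ft_force'],o['opening'])
E
python3 -m inch '[{"dx":0,"dy":-0.008,"dz":0,"ax":0,"ay":0,"az":0,"gripper":0.03},{"dx":0,"dy":-0.02,"dz":0,"ax":0,"ay":0,"az":0,"gripper":0.03},{"dx":0,"dy":-0.03,"dz":0,"ax":0,"ay":0,"az":0,"gripper":0.03},{"dx":0,"dy":-0.03,"dz":0,"ax":0,"ay":0,"az":0,"gripper":0.03},{"dx":0,"dy":-0.03,"dz":0,"ax":0,"ay":0,"az":0,"gripper":0.03},{"dx":0,"dy":0,"dz":-0.03,"ax":0,"ay":0,"az":0,"gripper":0.03},{"dx":0,"dy":0,"dz":-0.03,"ax":0,"ay":0,"az":0,"gripper":0.03},{"dx":0,"dy":0,"dz":-0.03,"ax":0,"ay":0,"az":0,"gripper":0.03},{"dx":0,"dy":0,"dz":-0.03,"ax":0,"ay":0,"az":0,"gripper":0.03},{"dx":0,"dy":0,"dz":0,"ax":0,"ay":0,"az":0,"gripper":0.03},{"dx":0,"dy":0,"dz":0,"ax":0,"ay":0,"az":0,"gripper":0.03},{"dx":0,"dy":0,"dz":0,"ax":0,"ay":0,"az":0,"gripper":0.03}]'
python3 - <<'E'
from h import *
o=monitor.get_obs(); im=grab('wrist','w10.png'); np.save('pics/w10o.npy',o,allow_pickle=True)
print(o['t'],o['ee_pos'],o['tcp_rot'],o['ft_force'],o['opening'],o['q'].round(2)); print(tool(o).round(3))
E
```

```text
t: 10.02
ee_pos: [462.6, -190.2, 56.5]
tcp_rot: [-1.57, -0.0, -2.962]
ft_force: [-0.4, 0.6, -0.4]
opening: 30.2
[ 462.58069951 -190.17360742   56.50813826] [-0.43007189  0.57176215 -0.36618498] 30.234424544010032
t: 11.02
ee_pos: [441.3, -72.0, 175.1]
tcp_rot: [-1.57, 0.001, -2.961]
ft_force: [0.6, -0.1, 0.8]
opening: 30.0
11.0167 [441.33560191 -71.99683521 175.12599533] [-1.57042920e+00  7.07426361e-04 -2.96144901e+00] [ 0.62445903 -0.10737047  0.82304251] 29.975742260158146 [ 0.29 -0.38 -0.39  0.   -1.57 -0.11]
[[-9.84000e-01  1.00000e-03  1.79000e-01  4.41336e+02]
 [-1.79000e-01 -0.00000e+00 -9.84000e-01 -7.19970e+01]
 [-1.00000e-03 -1.00000e+00  0.00000e+00  1.75126e+02]
 [ 0.00000e+00  0.00000e+00  0.00000e+00  1.00000e+00]]
```

View pics/w10.png

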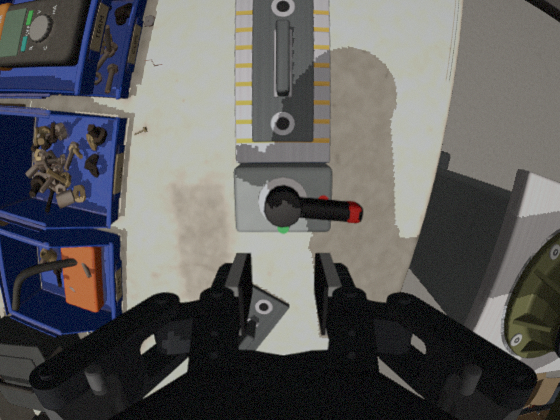

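Run:
```python
from h import *
im=load('w10.png'); o=np.load('pics/w10o.npy',allow_pickle=True).item(); T=tool(o)
c=im['color']; hsv=cv2.cvtColor(c,cv2.COLOR_RGB2HSV)
m=((hsv[...,0]<8)|(hsv[...,0]>172))&(hsv[...,1]>150)&(hsv[...,2]>70); m[:, :330]=0; m[:190]=0;m[230:]=0
ys,xs=np.nonzero(m[:,:400]); print('red',xs.min(),xs.max(),ys.min(),ys.max())
cr=c[0:240,220:380]; cv2.imwrite('pics/c10.png',cv2.resize(cr[:,:,::-1],None,fx=3.5,fy=2.5,interpolation=cv2.INTER_CUBIC))
cr=c[150:240,225:375]; cv2.imwrite('pics/c10b.png',cv2.resize(cr[:,:,::-1],None,fx=5,fy=5,interpolation=cv2.INTER_CUBIC))
```

```text
red 347 361 202 222
```

View pics/c10.png

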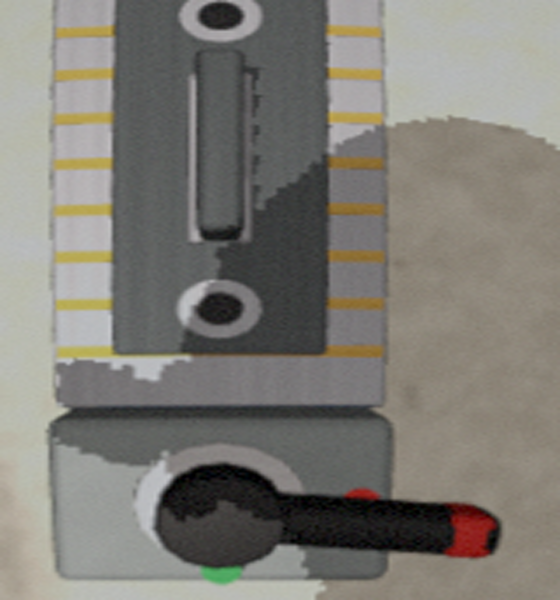

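View pics/c10b.png

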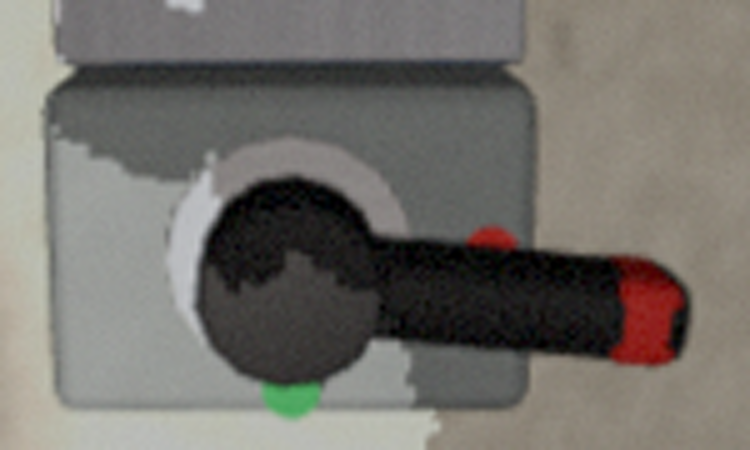

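Run:
```python
from h import *
im=load('w10.png'); o=np.load('pics/w10o.npy',allow_pickle=True).item(); T=tool(o)
f=lambda x,y,z:onz(*ray_wrist(im,o,225+x/5-.4,150+y/5-.4),z)
t=lambda p:(T[:3,:3].T@(p-T[:3,3]))[[0,2]].round(1)
h=f(290,300,82);h2=f(290,300,77);tip=f(688,318,72); q=f(500,300,77)
for p in(h,h2,tip,q): print(p.round(1),t(p))
g=lambda x,y:t(onz(*ray_wrist(im,o,220+x/3.5-.4,y/2.5-.4),45))
b=lambda x,y:t(onz(*ray_wrist(im,o,220+x/3.5-.4,y/2.5-.4),53))
print('plate L/R',g(53,235),g(384,235),g(55,352),g(383,352)); print('brk',b(112,235),b(327,235),b(113,353),b(326,353), 'holes',b(220,15),b(220,308)); print('strip1 v352, v31',g(80,352),g(80,31),'end',g(220,406))
d=(tip-h)[:2]; print(np.degrees(np.arctan2(d[1],d[0])))
```

```text
[443.3 -77.4  82. ] [-0.9  5.6]
[443.1 -76.1  77. ] [-0.9  4.3]
[380.  -83.4  72. ] [62.5  0.2]
[411.4 -81.9  77. ] [31.3  4.4]
plate L/R [-40.6  95.3] [37.6 95.2] [-40.5  55.7] [37.8 55.8]
brk [-25.8  94. ] [23.3 94. ] [-25.8  55.5] [23.4 55.5] holes [ -1.1 169.8] [-1.1 70. ]
strip1 v352, v31 [-34.4  55.6] [-34.7 167.7] end [-1.1 37.2]
-174.60677525677883
```

```bash
python3 -m inch '[{"dx":0.0235,"dy":0,"dz":0.0025,"ax":0,"ay":0,"az":0,"gripper":0.026},{"dx":0.0235,"dy":0,"dz":0.0025,"ax":0,"ay":0,"az":0,"gripper":0.026},{"dx":0,"dy":0,"dz":0,"ax":0,"ay":-1.2,"az":0,"gripper":0.026},{"dx":0,"dy":0,"dz":0,"ax":0,"ay":-1.2,"az":0,"gripper":0.026},{"dx":0,"dy":0,"dz":0,"ax":0,"ay":-1.2,"az":0,"gripper":0.026},{"dx":0,"dy":0,"dz":0,"ax":0,"ay":-1.2,"az":0,"gripper":0.026},{"dx":0,"dy":0,"dz":0,"ax":0,"ay":-1.2,"az":0,"gripper":0.026},{"dx":0,"dy":0,"dz":0,"ax":0,"ay":-1.2,"az":0,"gripper":0.026},{"dx":0,"dy":0,"dz":0,"ax":0,"ay":-1.2,"az":0,"gripper":0.026},{"dx":0,"dy":0,"dz":0,"ax":0,"ay":-1.2,"az":0,"gripper":0.026},{"dx":0,"dy":0,"dz":0,"ax":0,"ay":-1.2,"az":0,"gripper":0.026},{"dx":0,"dy":0,"dz":0,"ax":0,"ay":-1.2,"az":0,"gripper":0.026},{"dx":0,"dy":0,"dz":0,"ax":0,"ay":-1.2,"az":0,"gripper":0.026},{"dx":0,"dy":0,"dz":0,"ax":0,"ay":-1.2,"az":0,"gripper":0.026},{"dx":0,"dy":0,"dz":0,"ax":0,"ay":-1.2,"az":0,"gripper":0.026},{"dx":0,"dy":0,"dz":0,"ax":0,"ay":-1.2,"az":0,"gripper":0.026},{"dx":0,"dy":0,"dz":0,"ax":0,"ay":-1.2,"az":0,"gripper":0.026},{"dx":0,"dy":0,"dz":0,"ax":0,"ay":0,"az":0,"gripper":0.026},{"dx":0,"dy":0,"dz":0,"ax":0,"ay":0,"az":0,"gripper":0.026},{"dx":0,"dy":0,"dz":0,"ax":0,"ay":0,"az":0,"gripper":0.026}]'
python3 - <<'E'
from h import *
o=monitor.get_obs(); im=grab('wrist','w11.png'); np.save('pics/w11o.npy',o,allow_pickle=True)
print(o['t'],o['ee_pos'],o['tcp_rot'],o['ft_force'],o['opening'],o['q'].round(2)); T=tool(o);print(T.round(3))
print(T[:3,:3].T@(np.array([443.3,-76.7,66])-T[:3,3]))
E
```

```text
t: 12.73
ee_pos: [395.8, -85.7, 174.5]
tcp_rot: [-1.571, -0.0, -1.395]
ft_force: [0.0, 0.7, -0.6]
opening: 26.2
12.7333 [395.84710163 -85.74159056 174.5354923 ] [-1.57107405e+00 -2.20515979e-04 -1.39538502e+00] [ 0.00368806  0.65142876 -0.59064478] 26.23838717952776 [ 0.29 -0.51 -0.48  0.   -1.61  1.45]
[[ 1.75000e-01 -0.00000e+00  9.85000e-01  3.95847e+02]
 [-9.85000e-01 -0.00000e+00  1.75000e-01 -8.57420e+01]
 [ 0.00000e+00 -1.00000e+00 -0.00000e+00  1.74535e+02]
 [ 0.00000e+00  0.00000e+00  0.00000e+00  1.00000e+00]]
[ -0.64562485 108.5219335   48.33274388]
```

View pics/w11.png

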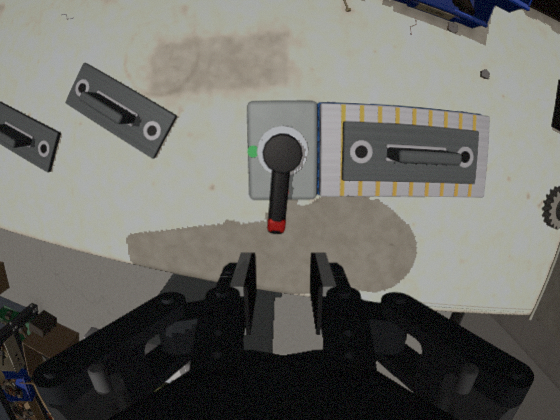

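```bash
python3 -m inch '[{"dx":-0.003,"dy":0.025,"dz":0,"ax":0,"ay":0,"az":0,"gripper":0.032},{"dx":0,"dy":0.03,"dz":0,"ax":0,"ay":0,"az":0,"gripper":0.032},{"dx":0,"dy":0.02,"dz":0,"ax":0,"ay":0,"az":0,"gripper":0.032},{"dx":0,"dy":0,"dz":0,"ax":0,"ay":0,"az":0,"gripper":0.032},{"dx":0,"dy":0,"dz":0,"ax":0,"ay":0,"az":0,"gripper":0.032},{"dx":0,"dy":0,"dz":0,"ax":0,"ay":0,"az":0,"gripper":0.032}]'
python3 - <<'E'
from h import *
o=monitor.get_obs(); im=grab('wrist','w12.png'); np.save('pics/w12o.npy',o,allow_pickle=True)
print(o['t'],o['ee_pos'],o['tcp_rot'],o['ft_force'],o['opening'],o['q'].round(2))
E
```

```text
t: 13.28
ee_pos: [396.1, -82.5, 101.3]
tcp_rot: [-1.569, -0.001, -1.392]
ft_force: [0.2, 0.6, 0.4]
opening: 32.0
13.2833 [396.09015832 -82.51829463 101.34070546] [-1.56883393e+00 -9.83092627e-04 -1.39203752e+00] [0.24289598 0.61876421 0.37365355] 31.971001978751772 [ 0.3  -0.51 -0.61  0.   -1.47  1.45]
```

View pics/w12.png

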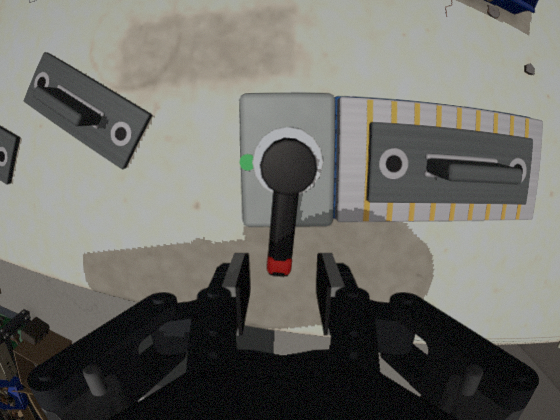

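Lever tip (279, 267) sits centred between the fingers (about 244 to 324). Descend.

```bash
python3 -m inch '[{"dx":0,"dy":0.015,"dz":0,"ax":0,"ay":0,"az":0,"gripper":0.032},{"dx":0,"dy":0.015,"dz":0,"ax":0,"ay":0,"az":0,"gripper":0.032},{"dx":0,"dy":0.008,"dz":0,"ax":0,"ay":0,"az":0,"gripper":0.032},{"dx":0,"dy":0,"dz":0,"ax":0,"ay":0,"az":0,"gripper":0.032},{"dx":0,"dy":0,"dz":0,"ax":0,"ay":0,"az":0,"gripper":0.026},{"dx":0,"dy":0,"dz":0,"ax":0,"ay":0,"az":0,"gripper":0.026}]'
python3 - <<'E'
from h import *
o=monitor.get_obs(); im=grab('wrist','w13.png'); np.save('pics/w13o.npy',o,allow_pickle=True)
print(o['t'],o['ee_pos'],o['tcp_rot'],o['ft_force'],o['opening'],o['q'].round(2))
T=tool(o);print((T[:3,:3].T@(np.array([443.3,-76.7,66])-T[:3,3])).round(1))
E
```

```text
t: 13.83
ee_pos: [396.1, -82.3, 62.9]
tcp_rot: [-1.569, -0.001, -1.391]
ft_force: [-0.7, 0.2, -0.1]
opening: 26.4
13.8333 [396.05347568 -82.32087502  62.93415536] [-1.56902346e+00 -5.87106089e-04 -1.39128512e+00] [-0.66786366  0.2276894  -0.09977441] 26.37116078627579 [ 0.3  -0.5  -0.67  0.   -1.39  1.45]
[ 2.9 -3.  47.5]
```

View pics/w13.png

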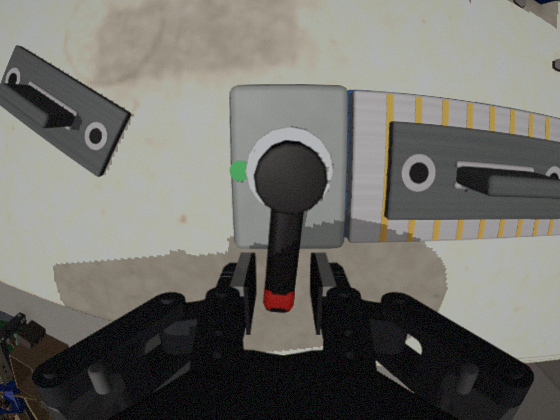

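```bash
python3 -m inch '[{"dx":0,"dy":0,"dz":0,"ax":0,"ay":0,"az":0,"gripper":0.02},{"dx":0,"dy":0,"dz":0,"ax":0,"ay":0,"az":0,"gripper":0.02},{"dx":-0.0041,"dy":0,"dz":0.0004,"ax":0,"ay":1,"az":0,"gripper":0.02},{"dx":-0.0041,"dy":0,"dz":0.0004,"ax":0,"ay":1,"az":0,"gripper":0.02},{"dx":-0.0041,"dy":0,"dz":0.0004,"ax":0,"ay":1,"az":0,"gripper":0.02},{"dx":-0.0041,"dy":0,"dz":0.0004,"ax":0,"ay":1,"az":0,"gripper":0.02},{"dx":-0.0041,"dy":0,"dz":0.0004,"ax":0,"ay":1,"az":0,"gripper":0.02},{"dx":-0.0041,"dy":0,"dz":0.0004,"ax":0,"ay":1,"az":0,"gripper":0.02},{"dx":0,"dy":0,"dz":0,"ax":0,"ay":0,"az":0,"gripper":0.02},{"dx":0,"dy":0,"dz":0,"ax":0,"ay":0,"az":0,"gripper":0.02}]'
python3 - <<'E'
from h import *
o=monitor.get_obs(); im=grab('wrist','w14.png'); np.save('pics/w14o.npy',o,allow_pickle=True)
print(o['t'],o['ee_pos'],o['tcp_rot'],o['ft_force'],o['opening'],o['q'].round(2))
T=tool(o);print((T[:3,:3].T@(np.array([443.3,-76.7,66])-T[:3,3])).round(1))
E
```

```text
t: 14.72
ee_pos: [398.7, -58.0, 61.7]
tcp_rot: [-1.571, 0.0, -1.912]
ft_force: [0.1, -0.3, 0.4]
opening: 19.8
14.7167 [398.69980318 -57.95973315  61.69703665] [-1.57066503e+00  1.58109668e-04 -1.91199810e+00] [ 0.0837786  -0.29228887  0.36018132] 19.84867337153166 [ 0.37 -0.5  -0.67 -0.   -1.39  0.86]
[ 2.7 -4.3 48.3]
```

View pics/w14.png

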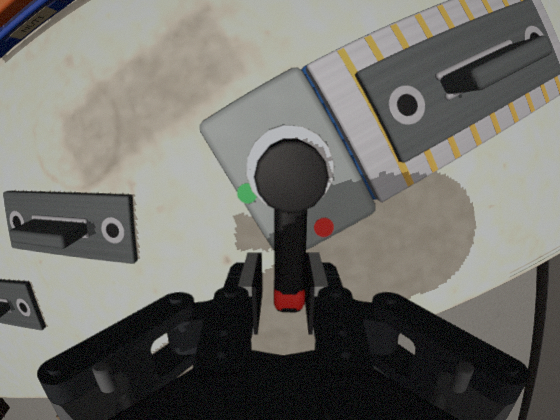

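```bash
python3 -m inch '[{"dx":-0.0042,"dy":0,"dz":0.0004,"ax":0,"ay":1,"az":0,"gripper":0.02},{"dx":-0.0042,"dy":0,"dz":0.0004,"ax":0,"ay":1,"az":0,"gripper":0.02},{"dx":-0.0042,"dy":0,"dz":0.0004,"ax":0,"ay":1,"az":0,"gripper":0.02},{"dx":-0.0042,"dy":0,"dz":0.0004,"ax":0,"ay":1,"az":0,"gripper":0.02},{"dx":-0.0042,"dy":0,"dz":0.0004,"ax":0,"ay":1,"az":0,"gripper":0.02},{"dx":-0.0042,"dy":0,"dz":0.0004,"ax":0,"ay":1,"az":0,"gripper":0.02},{"dx":-0.0042,"dy":0,"dz":0.0004,"ax":0,"ay":1,"az":0,"gripper":0.02},{"dx":-0.0042,"dy":0,"dz":0.0004,"ax":0,"ay":1,"az":0,"gripper":0.02},{"dx":-0.0042,"dy":0,"dz":0.0004,"ax":0,"ay":1,"az":0,"gripper":0.02},{"dx":-0.0042,"dy":0,"dz":0.0004,"ax":0,"ay":1,"az":0,"gripper":0.02},{"dx":-0.0042,"dy":0,"dz":0.0004,"ax":0,"ay":1,"az":0,"gripper":0.02},{"dx":0,"dy":0,"dz":0,"ax":0,"ay":0,"az":0,"gripper":0.02},{"dx":0,"dy":0,"dz":0,"ax":0,"ay":0,"az":0,"gripper":0.02}]'
python3 - <<'E'
from h import *
o=monitor.get_obs(); im=grab('wrist','w15.png'); np.save('pics/w15o.npy',o,allow_pickle=True)
print(o['t'],o['ee_pos'],o['tcp_rot'],o['ft_force'],o['opening'],o['q'].round(2))
T=tool(o);print((T[:3,:3].T@(np.array([443.3,-76.7,66])-T[:3,3])).round(1),np.degrees(np.arctan2(T[1,2],T[0,2])))
E
```

```text
t: 15.85
ee_pos: [432.9, -29.5, 61.4]
tcp_rot: [-1.571, -0.0, -2.871]
ft_force: [0.1, 0.6, 0.4]
opening: 19.9
15.85 [432.87451514 -29.51695627  61.41493894] [-1.57095096e+00 -1.59039232e-04 -2.87113646e+00] [0.05252707 0.60115617 0.35419264] 19.94180039878537 [ 0.4  -0.39 -0.6  -0.   -1.36 -0.13]
[ 2.6 -4.6 48.3] -74.50400286747744
```

View pics/w15.png

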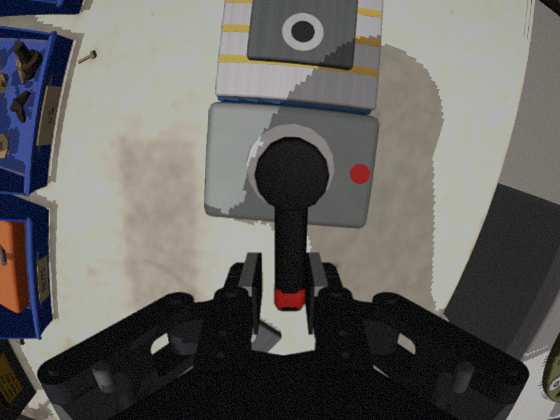

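```bash
python3 -m inch '[{"dx":-0.0042,"dy":0,"dz":0.0004,"ax":0,"ay":1,"az":0,"gripper":0.02},{"dx":-0.001,"dy":0,"dz":0,"ax":0,"ay":0,"az":0,"gripper":0.02},{"dx":0,"dy":0,"dz":0,"ax":0,"ay":0,"az":0,"gripper":0.02},{"dx":0,"dy":0,"dz":0,"ax":0,"ay":0,"az":0,"gripper":0.02}]'
python3 -m inch '[{"dx":-0.001,"dy":0,"dz":0,"ax":0,"ay":0,"az":0,"gripper":0.02},{"dx":0,"dy":0,"dz":0,"ax":0,"ay":0,"az":0,"gripper":0.02},{"dx":0,"dy":0,"dz":0,"ax":0,"ay":0,"az":0,"gripper":0.02}]'
python3 -m inch '[{"dx":-0.001,"dy":0,"dz":0,"ax":0,"ay":0,"az":0,"gripper":0.02},{"dx":0,"dy":0,"dz":0,"ax":0,"ay":0,"az":0,"gripper":0.02},{"dx":0,"dy":0,"dz":0,"ax":0,"ay":0,"az":0,"gripper":0.02}]'
```

```text
t: 16.23
ee_pos: [436.9, -28.9, 61.3]
tcp_rot: [-1.571, -0.003, -2.958]
ft_force: [-5.3, -0.2, 3.2]
opening: 20.4
t: 16.48
ee_pos: [437.0, -28.8, 61.2]
tcp_rot: [-1.571, -0.005, -2.958]
ft_force: [-10.7, 0.1, 4.9]
opening: 20.1
t: 16.73
ee_pos: [437.1, -28.8, 61.2]
tcp_rot: [-1.571, -0.007, -2.958]
ft_force: [-15.6, 1.3, 9.2]
opening: 19.9
```

```bash
python3 -m inch '[{"dx":0.003,"dy":0,"dz":0,"ax":0,"ay":0,"az":0,"gripper":0.026},{"dx":0.001,"dy":0,"dz":0,"ax":0,"ay":0,"az":0,"gripper":0.03},{"dx":0,"dy":0,"dz":0,"ax":0,"ay":0,"az":0,"gripper":0.03},{"dx":0,"dy":-0.02,"dz":0,"ax":0,"ay":0,"az":0,"gripper":0.03},{"dx":0,"dy":-0.03,"dz":0,"ax":0,"ay":0,"az":0,"gripper":0.03},{"dx":0,"dy":-0.03,"dz":0,"ax":0,"ay":0,"az":0,"gripper":0.03},{"dx":0,"dy":-0.03,"dz":0,"ax":0,"ay":0,"az":0,"gripper":0.03},{"dx":0,"dy":-0.03,"dz":-0.025,"ax":0,"ay":0,"az":0,"gripper":0.03},{"dx":0,"dy":0,"dz":-0.025,"ax":0,"ay":0,"az":0,"gripper":0.03},{"dx":0,"dy":0,"dz":0,"ax":0,"ay":0,"az":0,"gripper":0.03},{"dx":0,"dy":0,"dz":0,"ax":0,"ay":0,"az":0,"gripper":0.03},{"dx":0,"dy":0,"dz":0,"ax":0,"ay":0,"az":0,"gripper":0.03}]'
python3 - <<'E'
from h import *
o=monitor.get_obs(); im=grab('wrist','w16.png'); np.save('pics/w16o.npy',o,allow_pickle=True); grab('top','top16.png')
print(o['t'],o['ee_pos'],o['tcp_rot'],o['ft_force'],o['opening'],o['q'].round(2))
c=im['color'][80:260,200:380];cv2.imwrite('pics/c16.png',cv2.resize(c[:,:,::-1],None,fx=3.3,fy=3.3))
a=load('top0.png')['color'];b=load('top16.png')['color']
cv2.imwrite('pics/cmp.png',np.vstack([cv2.resize(x[190:275,180:460,::-1],None,fx=2.85,fy=2.85) for x in(a,b)]))
E
```

```text
t: 17.73
ee_pos: [427.2, 20.3, 201.3]
tcp_rot: [-1.571, -0.0, -2.961]
ft_force: [0.5, 0.2, -0.5]
opening: 30.0
17.7333 [427.19181837  20.29431725 201.29209612] [-1.57064503e+00 -3.82739392e-05 -2.96073355e+00] [ 0.49564331  0.18629721 -0.4576752 ] 29.978870290939682 [ 0.52 -0.44 -0.38  0.   -1.63 -0.34]
```

View pics/w16.png

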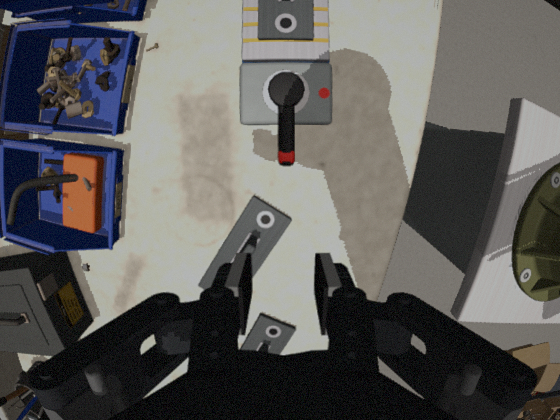

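View pics/cmp.png

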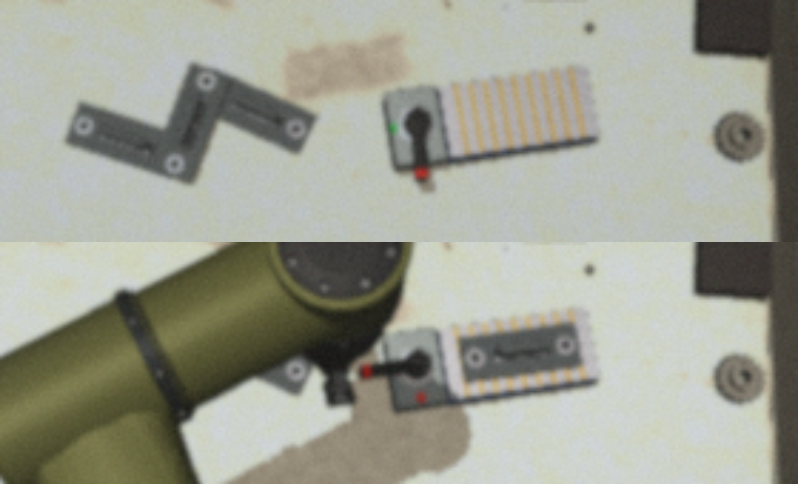

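Run:
```python
from h import *
def q(w,z,*uv):
    im=load(w+'.png'); o=np.load(f'pics/{w}o.npy',allow_pickle=True).item()
    print(w,[onz(*ray_wrist(im,o,*p),z)[:2].round(1) for p in uv])
q('w2',8,(177.5,180),(377.3,131.3)); q('w3',8,(155.5,261.5),(424,176)); q('w6',8,(173,239),(400,165.5))
q('w11',8,(152,130.5),(48,152)); q('w16',8,(265,219),(273,331))
q('w16',50,(324,92.5)); q('w16',82,(287,90)); q('w16',70,(286,163))
q('w16',53,(286,22));
```

```text
w2 [array([435.5, 293.2]), array([441.2,  54.8])]
w3 [array([435.8, 293.1]), array([440.7,  54.2])]
w6 [array([435.7, 292.7]), array([440.9,  54.8])]
w11 [array([440.9,  53.7]), array([404.6, 188.5])]
w16 [array([441.2,  54.4]), array([408.1, 196.6])]
w16 [array([409.6, -82.9])]
w16 [array([442.1, -75. ])]
w16 [array([431.8, -15.7])]
w16 [array([ 454.6, -140.9])]
```

```bash
python3 -c "
from h import *
print(close_job())"
```

```text
the job is handed in; nothing more can be done
None
```

The job is done and handed in at about 17.8 s on the robot's clock; the hand-in reports no verdict.

I gripped the top bracket by its rib, lifted it straight off the pile and set it on the magnetic holder's plate. After letting go I turned the handle to the green stop with the fingers straddling the lever.

- **Lower brackets:** their hole positions agree to about 1 mm in the pictures before and after the lift, so they did not shift.
- **Bracket on the plate:** it measured within about 0.5 mm of centre and well under 1° off square after release. A rougher reading at the end put one hole within about 1 mm of where it should be.
- **Handle:** the push force rose to about 16 N with no further movement, so it reached the stop. The lever then measured 99.9°, against about 100.3° for the plate's x axis.
- **Bystanders:** the gear and carton look unmoved in the top view. I did not re-measure the tape roll or the spanner, but the arm never came near them.
- **Disagreement:** the lever measured about 4° past the red mark before I touched it. I allowed for that when straddling it.

At hand-in the arm was clear of everything and the wrist force was about zero.

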